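Make up the doming kit and the stone-setting kit

ROBOT

A 6-joint arm with a two-finger parallel gripper is mounted at the origin on a cart in front of the work surface, level with it; the furniture and walls round the work are solid. World frame = base frame: x ahead of the robot, y to its left, z up, the work surface at z = 0. Lengths are in mm, angles in degrees, forces in N, time in s.
With the tool pointing down it reaches from about 300 to 850 mm from the base axis. Payload 4.2 kg.
Tool frame: the origin (TCP) lies on the centre line of the jaws, within the pads' length; the fingertips stand 14 mm ahead of it and the grasp point (between the pads) lies 5 mm behind it; z points along the fingers, y is the line along which they close (so a half turn about z gives the same grasp; the last joint's range is limited). The gripper opens to 91 mm and grips with 3 to 60 N. Pads are 32 mm wide; open, the fingers measure 118 mm over their backs; the gripper's body (76 mm by 178 mm) begins 60 mm behind the grasp point.
Start: joints at [71.792, 18.312, 89.639, -0, 72.044, -1.146], TCP at [168.717, 549.706, 227.976] pointing down, gripper open.
Joint ranges: [-177.97, 177.97], [-48.28, 115.42], [12.27, 149.76], [-77.06, 257.06], [2.81, 150.46], [-146.56, 146.56]. Speed limits (degrees/s): [147.25, 147.25, 180, 180, 180, 180].

INTERFACE

Orientations are given as [roll, pitch, yaw] about the fixed x, y, z axes, in that order (R = Rz(yaw) Ry(pitch) Rx(roll)).
In Python, from workcell import env gives the robot as it stands.
- The arm moves only by the tool arm_command, never from a script. Its argument "motion" is a list of rows, each an object with "offset": the shift along the tool's x, y, z in m, a list of three; "spin": the turn about the tool's z in rad. In form: [{"offset": [tx, ty, tz], "spin": spin}, ...]. A call has 1 to 5 rows; each row shifts and turns the commanded pose from where the row before left it, along the tool's axes as they then stand; what a row does not reach is not made up. A row lasts 1/8 s, in which the tool goes at most 62.5 mm and 10.7 degrees, less where a joint would pass 70% of its speed; a pose out of reach is approached as far as the arm can. A call with a gripper value outside its range is refused whole. "jaw" is the finger opening in m, from 0 to 0.0912, set as the call begins (left out, the last holds). The fingers move at their own pace and stop on an object; "newtons" is the grip in N (left out, the last holds). Time passes only in rows, so rows that do not move let the fingers close. It gives the time, the measured TCP pose, the force, the opening and the grip force at its end, in the units of the state.
- env.state(): the state, without advancing time (a new reading comes with each control period).
- env.grab_frame(name): name is "scene" or "top"; returns (picture, depth): 400x640x3 uint8, blue, green, red; 400x640 float32, mm along the optical axis (not along the pixel's ray), 0 where there is no reading.
- env.camera_model(name): a dict with "fx", "fy", "cx", "cy" (pixels), "eye" and "rotation" of the camera in the world. Camera axes: x right, y down, z forward; pixel columns grow to the right and rows downward; lengths in mm; the calibration is good to about 2 mm. A picture is of the moment at which its call begins. camera_model takes no time and is no camera call.
- env.job_done(): hands the job in; it is judged then, once.
Trained networks look in the newest picture that a camera, given by its name, has taken for a name from the list of things; names that differ only in an ending like _2 or _b are one class to them, and where a whole thing is asked for, a point or a joint stands for the part that bears it (a point fixed in the world has none). Each returns a list of dicts, best first, with "score" (0 to 1); they miss things now and then, are a little off and sometimes report something else, mostly with a low value. They report only what shows in the picture. A call takes as long as a camera call.
- env.boxes_of(camera, target): "bbox" ([left, top, right, bottom] in pixels, round what is visible of it).
- env.pinpoint(camera, target): "location" ([column, row] in pixels: a listed point, or the origin of a listed thing).
The state is a dict: "time_s": time; "qpos": joint angles; "qvel": joint speeds; "effort": joint torques, N m; "ee_pos": TCP position; "ee_rot": TCP orientation; "force": force on the tool from outside, world axes, zero at the start; "torque": the same for the moment, N m; "gripper_width": finger opening in mm; "gripper_force": force on a finger pad.
Only numpy, scipy, OpenCV 4.12 (cv2) and the standard library are available. Lean on these libraries where they do the work, as an engineer would, in place of code of your own. Each camera call takes 0.05 s, during which the arm holds its last target. There are 200 camera calls.

TASK

Make up the two bench kits from the stock on the bench. Doming kit, on the long board with three pockets: the tin of punches in the large round pocket, the brass doming block in the square one and the squat pot of discs in the small round one; stone-setting kit, on the squarer board: the wooden ring clamp flat in the long slot and the tall slim pot of stones upright in the round pocket. Every piece must sit fully down on the floor of its pocket, and the widest pot belongs to neither kit: leave it where it stands.

Things in the scene. Friction and masses are not known exactly. Their poses are not given: they have to be found in the camera images.
- punch_tin: Open metal tin full of steel doming punches, 55 mm across, the tin 50 mm high and the punches in it 62 mm; belongs to the doming kit. Origin at the centre of its underside, z up. Stands upright on the bench among the stock.
- brass_block: Brass doming block, a 40 mm cube with hemispherical hollows in its faces; belongs to the doming kit. Origin at the centre of its underside, z up, x and y square to its sides. Stands among the stock, turned any way (not the one on a steel block at the far left end of the bench, which is out of reach).
- squat_pot: Closed round plastic pot; origin at the centre of its underside, z up. The lowest of the three pots: 40 mm across and 34 mm high, white with a red lid (the lid is the top 10 mm). It holds the metal discs for doming and belongs to the doming kit.
- tall_pot: Closed round plastic pot; origin at the centre of its underside, z up. The tallest and slimmest of the three pots: 36 mm across and 46 mm high, green with a black lid (the top 10 mm). It holds stones and belongs to the setting kit.
- wide_pot: Closed round plastic pot; origin at the centre of its underside, z up. The widest of the three pots: 44 mm across and 40 mm high, yellow with a white lid. It belongs to neither kit and stays where it stands among the stock.
- clamp: Wooden ring clamp with a wedge, lying flat on the bench; about 25 mm wide, 124 mm long and 22 mm high; belongs to the setting kit. Origin at the middle of its underside, y along its length, z up. It may lie either way round in its slot. Tall drawer cabinets stand on the bench beyond it (x over 0.55 m where y is under -0.06 m): keep the gripper clear of them.
- doming_board: Doming kit: fixed pale wood board, dark edge, 112 x 244 x 18 mm, y along its length; origin at the centre of its underside. Pockets 7 mm deep, floor 11 mm over the bench, at (x, y) mm: large round (71 across, tin) (0, 70.5); square (54, sides along x and y, brass block) (0, -7); small round (56 across, squat pot) (0, -77). Walls leave no room for fingers: grip over 7 mm above a thing's underside.
- setting_board: Setting kit: fixed pale wood board, dark edge, 136 x 168 x 18 mm, y along its longer side; origin at the centre of its underside. Pockets 7 mm deep, floor 11 mm over the bench, at (x, y) mm: slot along y (44 wide, 140 long, ring clamp) (-32, 0); round (52 across, tall pot) (32, 42). Walls leave no room for fingers: grip over 7 mm above a thing's underside.

How it is judged (in metres and radians):
At the end, for the whole second after the job is handed in: Each piece is in its own pocket: within 12 mm of its centre along the board's x and y (clamp 14 mm across, 16 mm along, 0.25 rad), underside within 3 mm of the pocket floor, level within 0.1 rad, released and at rest. The widest pot stands upright within 30 mm of its start (x of punch_tin in the frame of doming_board between -0.012 and 0.012 m and y of punch_tin in the frame of doming_board between 0.0585 and 0.0825 m and z of punch_tin in the frame of doming_board between 0.008 and 0.014 m and angle between each of punch_tin, brass_block, squat_pot, clamp, tall_pot, wide_pot's own z axis and vertical below 0.1 rad and linear speed of each of punch_tin, brass_block, squat_pot, clamp, tall_pot below 0.02 m/s and contact force between each of punch_tin, brass_block, squat_pot, clamp, tall_pot and the fingers below 0.05 N and x of brass_block in the frame of doming_board between -0.012 and 0.012 m and y of brass_block in the frame of doming_board between -0.019 and 0.005 m and z of brass_block in the frame of doming_board between 0.008 and 0.014 m and x of squat_pot in the frame of doming_board between -0.012 and 0.012 m and y of squat_pot in the frame of doming_board between -0.089 and -0.065 m and z of squat_pot in the frame of doming_board between 0.008 and 0.014 m and x of clamp in the frame of setting_board between -0.046 and -0.018 m and y of clamp in the frame of setting_board between -0.016 and 0.016 m and z of clamp in the frame of setting_board between 0.008 and 0.014 m and angle between the y axis of clamp and the y axis of setting_board, either way round below 0.25 rad and x of tall_pot in the frame of setting_board between 0.02 and 0.044 m and y of tall_pot in the frame of setting_board between 0.03 and 0.054 m and z of tall_pot in the frame of setting_board between 0.008 and 0.014 m and distance of wide_pot from where it was at the start of the episode below 0.03 m); the robot touches nothing.
It fails at once if the widest pot, which belongs to neither kit, is shifted or knocked over (distance of wide_pot from where it was at the start of the episode above 0.03 m or angle between wide_pot's own z axis and vertical above 0.3 rad).
It also fails if it takes over 144 s, if anything falls off the work surface, if the arm or the gripper's body presses on something with over 40 N, if the wrist force passes 120 N, or if a joint passes its speed limit or range.

## Working session

There is one attempt and no reset: what is moved stays moved. The work goes in short steps, Python scripts to look and compute and a tool call to move; the robot and the scene stay as the last step left them, time stands still between calls to the robot, and variables do not carry over. Pictures are saved under pics/ and viewed, at most 14 in all, crops included, and the job is handed in when it is done.

Besides the shell and the picture viewer there is one more tool, called as name([rows], argument=value, ...), one row to a line, values as JSON. arm_command: Moves the arm, as the interface text tells. Its arguments: {"type":"object","properties":{"motion":{"type":"array"},"jaw":{"type":"number"},"newtons":{"type":"number"}},"required":["motion"]}

```bash
ls; mkdir -p pics
python3 - <<'E'
from workcell import env
import cv2
for c in("scene","top"):
    p,d=env.grab_frame(c); cv2.imwrite(f"pics/{c}0.png",p)
    m=env.camera_model(c); print(c,m)
    for t in "punch_tin brass_block squat_pot tall_pot wide_pot clamp doming_board setting_board".split():
        print(t,[(r['score'],r['bbox']) for r in env.boxes_of(c,t)][:3],[(r['score'],r['location']) for r in env.pinpoint(c,t)][:3])
print(env.state())
E
```

```text
pics
scene {'fx': 414.6750381475145, 'fy': 414.6750381475145, 'cx': 322.9477312925372, 'cy': 195.81630772327767, 'eye': array([-261.75891266, -559.85110624,  678.20838872]), 'rotation': array([-123.64576749,    0.30025583,  -55.45692224])}
punch_tin [(0.68, [272.5, 146.1, 291.8, 171.7])] [(0.57, [279.6, 165.7])]
brass_block [] [(0.8, [323.2, 181.8])]
squat_pot [(0.58, [249.5, 151.1, 263.3, 165.0])] [(0.73, [259.2, 164.1])]
tall_pot [(0.87, [411.1, 255.5, 430.1, 283.3]), (0.29, [273.1, 148.5, 292.0, 169.5])] [(0.58, [419.7, 277.0])]
wide_pot [(0.48, [292.4, 160.2, 306.1, 179.0])] [(0.48, [298.4, 174.5])]
clamp [(0.66, [338.9, 235.5, 386.7, 258.8])] [(0.74, [364.7, 249.0]), (0.45, [296.4, 212.1])]
doming_board [(0.84, [186.3, 162.8, 266.3, 198.3]), (0.72, [338.7, 236.4, 389.5, 259.8])] [(0.58, [227.0, 177.7])]
setting_board [(0.65, [257.9, 187.3, 333.8, 232.3])] [(0.97, [294.8, 213.5])]
top {'fx': 470.2152271498209, 'fy': 470.2152271498209, 'cx': 312.99139508712994, 'cy': 203.50174676678992, 'eye': array([ 339.8126198 ,  -14.14488201, 1456.57033241]), 'rotation': array([-171.11545761, 
[... 652 characters left out ...]
 (0.21, [232.1, 175.9])]
{'time_s': 1.7, 'qpos': array([ 7.17919531e+01,  1.83120416e+01,  8.96373589e+01,  7.21325984e-04,
        7.20452318e+01, -1.14566719e+00]), 'qvel': array([ 0.00988223, -0.06818238,  0.02865968,  0.13214977,  0.02277536,
        0.01968406]), 'effort': array([ 7.96941094e-04, -4.12349617e+01, -2.32224262e+01,  7.29858270e-02,
        3.78589192e-02,  5.59225146e-07]), 'ee_pos': array([168.71243156, 549.71504671, 227.98564504]), 'ee_rot': array([ 1.79994620e+02, -5.78758300e-04,  1.62937398e+02]), 'force': array([-0.59451759,  0.27947974,  0.15804795]), 'torque': array([ 0.00635453, -0.00499553,  0.01432532]), 'gripper_force': 0.0, 'gripper_width': 91.08088324113625}
```

Run:
```python
import cv2
a=cv2.imread("pics/top0.png")
cv2.imwrite("pics/top0c.png",cv2.resize(a[140:290,140:460],(800,375),interpolation=cv2.INTER_CUBIC))
a=cv2.imread("pics/scene0.png")
cv2.imwrite("pics/scene0c.png",cv2.resize(a[130:300,170:450],(800,486),interpolation=cv2.INTER_CUBIC))
```

```text
(no output)
```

View pics/top0c.png

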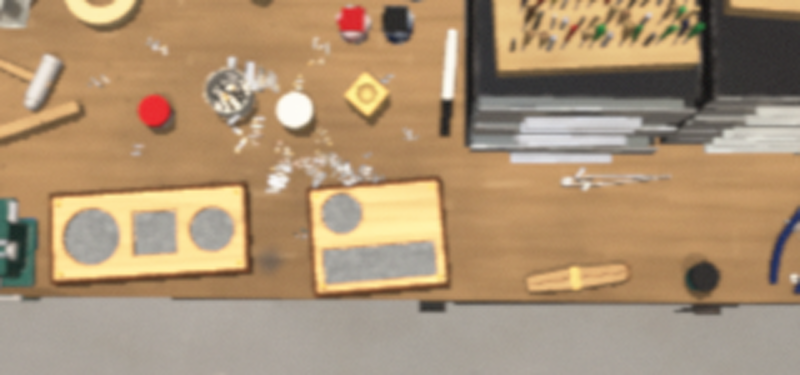

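View pics/scene0c.png

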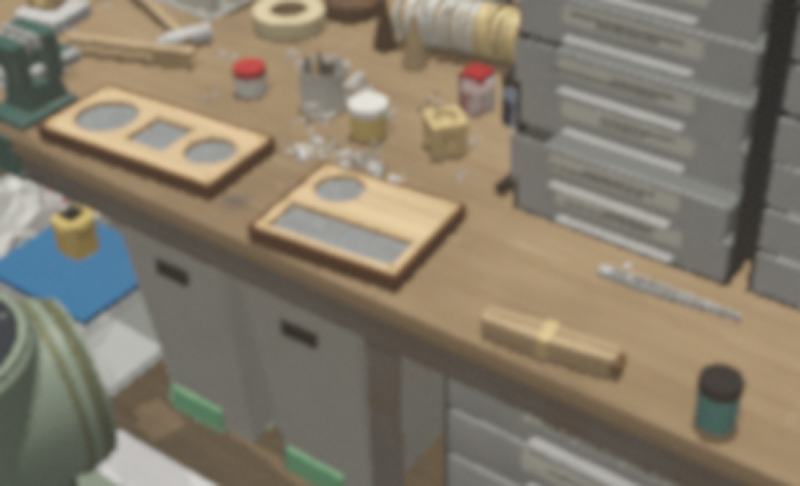

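View pics/top0.png

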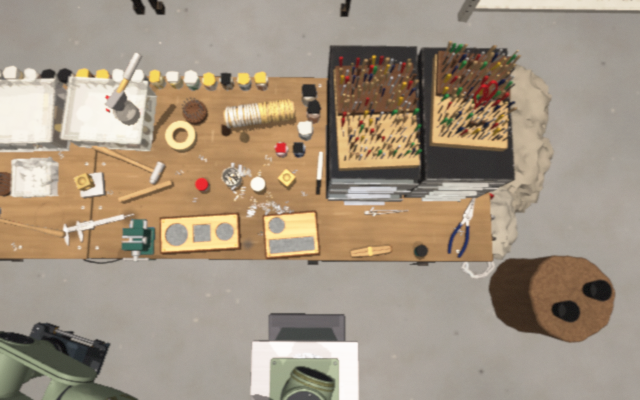

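```bash
cat > h.py <<'E'
from workcell import env
import numpy as np, cv2
from scipy.spatial.transform import Rotation as Rn
def cloud(c):
    p,d=env.grab_frame(c); m=env.camera_model(c)
    v,u=np.mgrid[:400,:640]
    P=np.stack([(u-m['cx'])/m['fx']*d,(v-m['cy'])/m['fy']*d,d],-1)
    W=P@Rn.from_euler('xyz',m['rotation'],degrees=True).as_matrix().T+m['eye']
    W[d==0]=np.nan
    return p,W
def unproj(c,u,v,z):
    m=env.camera_model(c); r=Rn.from_euler('xyz',m['rotation'],degrees=True).as_matrix()@[(u-m['cx'])/m['fx'],(v-m['cy'])/m['fy'],1]
    return (m['eye']+r*(z-m['eye'][2])/r[2])[:2]
E
python3 - <<'E'
from h import *
np.set_printoptions(precision=1,suppress=True)
seeds=dict(tin=(232,178,62),brass=(286.8,178.8,40),squat=(202,184.4,34),tall=(421,251,46),wide=(257.6,184.4,40),clamp=(371,251,22),dom=(200,232,18),sett=(291,234,18))
C={c:cloud(c) for c in("top","scene")}
for n,(u,v,h) in seeds.items():
    s=unproj("top",u,v,h)
    for c in C:
        W=C[c][1].reshape(-1,3)
        r=dict(dom=160,sett=125,clamp=85).get(n,36)
        near=np.hypot(*(W[:,:2]-s).T)<r
        lo=h-22 if n=='tin' else h-9
        P=W[near&(W[:,2]>lo)&(W[:,2]<h+12)]
        if len(P)<6: print(n,c,len(P));continue
        rect=cv2.minAreaRect(P[:,:2].astype(np.float32))
        print(n,c,s,len(P),"mean",P.mean(0),"p95z",np.percentile(P[:,2],[50,95]),"rect",np.array(rect[0]),np.array(rect[1]),round(rect[2],1))
for c in C:
    W=C[c][1].reshape(-1,3);f=W[(abs(W[:,0]-450)<40)&(abs(W[:,1]+100)<40)];print(c,"bench z",np.median(f[:,2]))
E
```

```text
tin top [633.6 222.9] 79 mean [639.3 228.1  52.6] p95z [52.1 62.9] rect [639.8 228.9] [43.9 52.6] 42.1
tin scene [633.6 222.9] 135 mean [638.  224.3  50.7] p95z [49.6 62.9] rect [640.1 228. ] [42.5 52.3] 25.1
brass top [637.4  58.3] 149 mean [643.   62.   37.6] p95z [37.5 42.9] rect [643.2  62. ] [39.9 40.1] 50.2
brass scene [637.4  58.3] 124 mean [640.9  58.4  38.5] p95z [39.7 42.9] rect [644.3  60.7] [44.  40.9] 51.8
squat top [618.5 319.1] 136 mean [620.5 323.2  32.4] p95z [32.3 37.8] rect [620.8 322.9] [37.7 37.3] 2.1
squat scene [618.5 319.1] 83 mean [619.3 319.   33.4] p95z [34.5 37. ] rect [621.7 321. ] [40.7 36.8] 30.0
tall top [ 419.5 -347.4] 117 mean [ 422.1 -347.7   45.1] p95z [44.8 50.8] rect [ 422.8 -348. ] [33.6 35.3] 42.4
tall scene [ 419.5 -347.4] 186 mean [ 419.4 -350.9   45.8] p95z [46.8 48.9] rect [ 421.7 -349.7] [34.6 33.7] 36.2
wide top [619.  147.5] 165 mean [621.7 149.4  38.8] p95z [38.9 44. ] rect [622.  149.5] [41.6 42.4] 28.3
wide scene [619.  147.5] 112 mean [619.2 146.1  39.7] p95z [40.9 43.4] rect [621.5 148.1] [43.6 41.4] 61.7
clamp top [ 419.6 -200.6] 306 mean [ 420.2 -198.5   21.2] p95z [21.  26.6] rect [ 420.1 -199.6] [ 25.4 127.5] 5.7
clamp scene [ 419.6 -200.6] 458 mean [ 418.6 -204.    21.2] p95z [22.2 24.9] rect [ 421.1 -201.4] [ 29.8 126.1] 3.4
dom top [473.2 322.3] 2737 mean [472.4 330.1  15.8] p95z [15.7 21.9] rect [521.6 327.9] [213.7 312.6] 4.0
dom scene [473.2 322.3] 1845 mean [472.5 326.9  17. ] p95z [18.  21.7] rect [520.5 330.1] [214.9 309.7] 4.3
sett top [469.5  43.7] 2160 mean [473.2  46.4  15.5] p95z [15.4 21.5] rect [488.9  56.8] [177.2 185.5] 5.2
sett scene [469.5  43.7] 1969 mean [469.   42.6  16.6] p95z [17.7 21. ] rect [487.6  53.9] [178.  188.7] 5.0
top bench z -1.0365135271762256
scene bench z -290.5071563002539
```

Run:
```python
from h import *
np.set_printoptions(precision=1,suppress=True)
for c in("top","scene"):
    p,W=cloud(c); hsv=cv2.cvtColor(p,cv2.COLOR_BGR2HSV)
    for n,ctr,pk in(("dom",(472,327),[(0,70.5),(0,-7),(0,-77)]),("sett",(470,44),[(-32,0),(32,42)])):
        near=(abs(W[...,0]-ctr[0])<85)&(abs(W[...,1]-ctr[1])<145)
        m=(near&(W[...,2]>12)&(W[...,2]<24)&(hsv[...,2]>150)&(hsv[...,1]>50)).astype(np.uint8)
        k,l,s,_=cv2.connectedComponentsWithStats(m); i=1+s[1:,4].argmax()
        P=W[l==i]; r=cv2.minAreaRect(P[:,:2].astype(np.float32)); print(c,n,np.array(r[0]),np.array(r[1]),r[2],P[:,2].mean())
        g=(near&(hsv[...,1]<50)&(abs(W[...,2]-11)<7)).astype(np.uint8)
        k,l,s,ce=cv2.connectedComponentsWithStats(g)
        for j in range(1,k):
            if s[j,4]>60: print("  pocket",s[j,4],unproj(c,*ce[j],11), np.nanmedian(W[l==j][:,2]))
```

```text
top dom [471.1 327.5] [105.5 244.1] 4.0338592529296875 17.126069537633672
  pocket 346 [466.6 396.5] 10.212333905072455
  pocket 242 [471.8 318.9] 10.331992060966968
  pocket 204 [476.5 248.9] 10.265897336319199
top sett [471.   46.6] [132.1 166.6] 5.392257213592529 17.22108899749462
  pocket 163 [497.3  89.3] 10.671736850989646
  pocket 539 [438.   41.8] 10.285011910300454
scene dom [473.3 325.5] [114.3 245.9] 4.011284828186035 19.066752857934333
  pocket 64 [443.9 467.9] 11.134220497934791
  pocket 149 [472.6 401.5] 12.695879450633583
  pocket 110 [478.  323.6] 12.890700309792237
  pocket 100 [483.2 254. ] 12.729125704667013
scene sett [476.3  46.3] [143.5 167.7] 5.87288761138916 18.915818116609547
  pocket 102 [503.8  93.4] 13.089506995411568
  pocket 393 [444.2  43.1] 12.741352158521636
```

Run:
```python
from h import *
p,W=cloud("top"); Q=W.reshape(-1,3); Q=Q[~np.isnan(Q[:,0])]
print("rows x 360..760 step40, cols y 560..-440 step -40")
for x in range(760,340,-40):
    print(x,[int(np.percentile(s,98)) if len(s:=Q[(abs(Q[:,0]-x)<20)&(abs(Q[:,1]-y)<20)][:,2]) else -1 for y in range(560,-441,-40)])
```

```text
rows x 360..760 step40, cols y 560..-440 step -40
760 [116, 125, 114, 28, 30, 28, 5, 5, 4, 63, 5, 4, 52, 64, 69, 249, 412, 424, 423, 417, 422, 404, 387, 387, 428, 413]
720 [115, 114, 110, 4, 25, 8, 7, 5, 5, 5, 5, 11, 53, 63, 61, 252, 397, 403, 403, 403, 405, 399, 385, 382, 387, 390]
680 [18, 22, 25, 23, 9, 4, 5, 6, 49, 36, 28, 6, 41, 18, 5, 257, 366, 401, 404, 388, 398, 405, 381, 384, 384, 389]
640 [4, 4, 26, 26, 14, 5, 38, 4, 62, 59, 45, 41, 42, 42, 5, 257, 361, 405, 404, 399, 403, 397, 288, 289, 289, 289]
600 [27, 27, 27, 26, 4, 6, 36, 4, 49, 15, 42, 40, 13, 5, 8, 260, 330, 332, 331, 331, 331, 329, 288, 287, 288, 288]
560 [26, 15, 4, 4, 4, 7, 7, 5, 6, 6, 23, 19, 16, 8, 16, 16, 294, 294, 295, 293, 295, 294, 6, 245, 248, 248]
520 [7, 61, 61, 20, 21, 22, 22, 21, 23, 21, 20, 22, 21, 22, 24, 20, 4, 5, 4, 12, 7, 6, 4, 7, 5, 5]
480 [3, 104, 103, 22, 18, 21, 17, 21, 18, 22, 5, 22, 21, 23, 22, 21, 4, 4, 5, 6, 5, 5, 5, 6, 6, 13]
440 [6, 103, 103, 22, 21, 23, 22, 22, 21, 22, 5, 20, 19, 17, 17, 21, 6, 5, 23, 26, 24, 13, 45, 49, 5, 14]
400 [3, 100, 100, 20, 20, 20, 18, 16, 2, 6, 5, 21, 22, 22, 21, 20, 4, 21, 25, 24, 23, 4, 45, 47, 4, 7]
360 [-886, -885, -887, -886, -887, -890, -885, -890, -887, -889, -886, -887, -891, -888, -887, -888, -887, -889, -882, -883, -886, -888, -887, -888, -884, -886]
```

arm_command([
  {"offset": [0,0,0],"spin": 0.182},
  {"offset": [0,0,0],"spin": 0.182},
  {"offset": [0,0,0],"spin": 0.182},
  {"offset": [0,0,0],"spin": 0.182},
  {"offset": [0,0,0],"spin": 0.182},
], jaw=0.07, newtons=20)

```text
time_s: 2.58
ee_pos: [168.7, 549.7, 228.0]
ee_rot: [180.0, -0.0, 110.5]
force: [-0.1, -0.0, -0.9]
gripper_width: 69.9
gripper_force: 0.0
```

arm_command([
  {"offset": [0,0,0],"spin": 0.182},
  {"offset": [0,0,0],"spin": 0.181},
  {"offset": [-0.026,0.05,0],"spin": 0},
  {"offset": [-0.026,0.05,0],"spin": 0},
  {"offset": [-0.026,0.05,0],"spin": 0},
])

```text
time_s: 3.2
ee_pos: [320.0, 471.0, 228.1]
ee_rot: [180.0, -0.0, 90.0]
force: [1.0, -0.3, -0.3]
gripper_width: 69.8
gripper_force: 0.0
```

arm_command([
  {"offset": [-0.025,0.05,0],"spin": 0},
  {"offset": [-0.025,0.05,0],"spin": 0},
  {"offset": [-0.025,0.05,0],"spin": 0},
  {"offset": [-0.025,0.05,0],"spin": 0},
  {"offset": [-0.025,0.05,0],"spin": 0},
])

```text
time_s: 3.82
ee_pos: [570.3, 345.7, 228.0]
ee_rot: [180.0, -0.0, 90.0]
force: [0.5, -0.4, 0.3]
gripper_width: 69.9
gripper_force: 0.0
```

arm_command([
  {"offset": [-0.024,0.051,0],"spin": 0},
  {"offset": [0,0,0.05],"spin": 0},
  {"offset": [0,0,0.05],"spin": 0},
  {"offset": [0,0,0.05],"spin": 0},
  {"offset": [0,0,0],"spin": 0},
])

```text
time_s: 4.45
ee_pos: [617.0, 321.3, 73.5]
ee_rot: [-179.5, 0.3, 90.0]
force: [-0.1, -0.2, 0.4]
gripper_width: 70.1
gripper_force: 0.0
```

arm_command([
  {"offset": [0,0,0.025],"spin": 0},
  {"offset": [0,0,0.024],"spin": 0},
  {"offset": [0,0,0],"spin": 0},
  {"offset": [0,0,0],"spin": 0},
])

```text
time_s: 4.95
ee_pos: [621.2, 323.5, 31.5]
ee_rot: [179.8, -0.1, 90.0]
force: [0.2, -0.1, 0.6]
gripper_width: 69.6
gripper_force: 0.0
```

arm_command([
  {"offset": [0,0,0.006],"spin": 0},
  {"offset": [0,0,0],"spin": 0},
])

```text
time_s: 5.2
ee_pos: [619.7, 322.7, 23.3]
ee_rot: [180.0, -0.0, 90.0]
force: [0.3, -0.5, 1.1]
gripper_width: 69.8
gripper_force: 0.0
```

arm_command([
  {"offset": [0,0,0],"spin": 0},
  {"offset": [0,0,0],"spin": 0},
  {"offset": [0,0,0],"spin": 0},
  {"offset": [0,0,0],"spin": 0},
], jaw=0.02)

```text
time_s: 5.7
ee_pos: [619.8, 322.8, 23.0]
ee_rot: [180.0, -0.0, 90.0]
force: [0.4, -0.2, -0.2]
gripper_width: 39.4
gripper_force: 20.0
```

arm_command([
  {"offset": [0,0,-0.04],"spin": 0},
  {"offset": [0,0,-0.04],"spin": 0},
  {"offset": [-0.024,-0.0476,0],"spin": 0},
  {"offset": [-0.024,-0.0476,0],"spin": 0},
  {"offset": [-0.024,-0.0476,0],"spin": 0},
])

```text
time_s: 6.32
ee_pos: [475.3, 249.9, 103.0]
ee_rot: [180.0, -0.0, 90.0]
force: [0.9, 0.4, -0.5]
gripper_width: 39.5
gripper_force: 20.0
```

arm_command([
  {"offset": [0,0,0],"spin": 0},
  {"offset": [0,0,0.03],"spin": 0},
  {"offset": [0,0,0.03],"spin": 0},
  {"offset": [0,0,0],"spin": 0},
  {"offset": [0,0,0],"spin": 0},
])

```text
time_s: 6.95
ee_pos: [478.2, 251.3, 43.8]
ee_rot: [179.9, -0.1, 90.0]
force: [0.8, 0.2, -0.6]
gripper_width: 39.9
gripper_force: 20.0
```

Lower the last ~9 mm, release, lift.

arm_command([
  {"offset": [0,0,0.005],"spin": 0},
  {"offset": [0,0,0.004],"spin": 0},
  {"offset": [0,0,0],"spin": 0},
  {"offset": [0,0,0],"spin": 0},
])

```text
time_s: 7.45
ee_pos: [476.9, 250.7, 34.0]
ee_rot: [-180.0, -0.0, 90.0]
force: [0.4, 0.2, -0.9]
gripper_width: 39.7
gripper_force: 20.0
```

arm_command([
  {"offset": [0,0,0],"spin": 0},
  {"offset": [0,0,0],"spin": 0},
  {"offset": [0,0,0],"spin": 0},
], jaw=0.06)

```text
time_s: 7.82
ee_pos: [476.9, 250.7, 34.0]
ee_rot: [180.0, -0.0, 90.0]
force: [0.5, 0.3, -0.3]
gripper_width: 60.1
gripper_force: 0.0
```

arm_command([
  {"offset": [0,0,-0.05],"spin": 0},
  {"offset": [0,0,-0.05],"spin": 0},
  {"offset": [-0.0074,0.0544,0],"spin": 0},
  {"offset": [-0.0074,0.0544,0],"spin": 0},
  {"offset": [-0.0074,0.0544,0],"spin": 0},
], jaw=0.082)

```text
time_s: 8.45
ee_pos: [641.7, 228.3, 134.3]
ee_rot: [180.0, -0.0, 90.0]
force: [0.0, 0.1, -0.5]
gripper_width: 82.1
gripper_force: 0.0
```

arm_command([
  {"offset": [0,0,0],"spin": 0},
  {"offset": [0,0,0.03],"spin": 0},
  {"offset": [0,0,0.02],"spin": 0},
  {"offset": [0,0,0],"spin": 0},
  {"offset": [0,0,0],"spin": 0},
])

```text
time_s: 9.07
ee_pos: [640.1, 228.9, 85.0]
ee_rot: [179.9, -0.0, 90.0]
force: [0.4, -0.6, -0.1]
gripper_width: 81.5
gripper_force: 0.0
```

arm_command([
  {"offset": [0,0,0.02],"spin": 0},
  {"offset": [0,0,0.02],"spin": 0},
  {"offset": [0,0,0.016],"spin": 0},
  {"offset": [0,0,0],"spin": 0},
  {"offset": [0,0,0],"spin": 0},
])

```text
time_s: 9.7
ee_pos: [640.7, 228.8, 28.9]
ee_rot: [179.9, -0.0, 90.0]
force: [-0.5, -0.2, 0.8]
gripper_width: 81.8
gripper_force: 0.0
```

arm_command([
  {"offset": [0,0,0],"spin": 0},
  {"offset": [0,0,0],"spin": 0},
  {"offset": [0,0,0],"spin": 0},
  {"offset": [0,0,0],"spin": 0},
], jaw=0.03, newtons=30)

```text
time_s: 10.2
ee_pos: [641.3, 228.7, 28.7]
ee_rot: [179.8, -0.0, 90.0]
force: [2.2, 0.1, 2.8]
gripper_width: 53.8
gripper_force: 30.0
```

arm_command([
  {"offset": [0,0,-0.03],"spin": 0},
  {"offset": [0,0,-0.04],"spin": 0},
  {"offset": [0,0,-0.03],"spin": 0},
  {"offset": [0,0,0],"spin": 0},
])

```text
time_s: 10.7
ee_pos: [640.9, 228.9, 129.8]
ee_rot: [179.8, -0.1, 90.0]
force: [-0.2, 0.6, -2.9]
gripper_width: 53.6
gripper_force: 30.0
```

arm_command([
  {"offset": [0.0336,-0.0347,0],"spin": 0},
  {"offset": [0.0336,-0.0347,0],"spin": 0},
  {"offset": [0.0336,-0.0347,0],"spin": 0},
  {"offset": [0.0336,-0.0347,0],"spin": 0},
  {"offset": [0.0336,-0.0347,0],"spin": 0},
])

```text
time_s: 11.32
ee_pos: [464.0, 396.4, 125.2]
ee_rot: [-179.8, 0.2, 90.0]
force: [0.3, 1.4, -2.3]
gripper_width: 53.8
gripper_force: 30.0
```

arm_command([
  {"offset": [0,0,0],"spin": 0},
  {"offset": [0,0,0.035],"spin": 0},
  {"offset": [0,0,0.035],"spin": 0},
  {"offset": [0,0,0],"spin": 0},
  {"offset": [0,0,0],"spin": 0},
])

```text
time_s: 11.95
ee_pos: [467.3, 396.3, 58.2]
ee_rot: [180.0, -0.0, 90.0]
force: [-0.5, -0.4, -3.0]
gripper_width: 53.6
gripper_force: 30.0
```

arm_command([
  {"offset": [0,0,0.009],"spin": 0},
  {"offset": [0,0,0.009],"spin": 0},
  {"offset": [0,0,0],"spin": 0},
  {"offset": [0,0,0],"spin": 0},
])

```text
time_s: 12.45
ee_pos: [466.4, 396.4, 40.0]
ee_rot: [-180.0, 0.0, 90.0]
force: [0.1, -0.4, -3.3]
gripper_width: 53.8
gripper_force: 30.0
```

arm_command([
  {"offset": [0,0,0],"spin": 0},
  {"offset": [0,0,0],"spin": 0},
  {"offset": [0,0,0],"spin": 0},
], jaw=0.075)

```text
time_s: 12.82
ee_pos: [466.8, 396.7, 40.4]
ee_rot: [180.0, -0.0, 90.0]
force: [-0.4, -0.5, 0.2]
gripper_width: 74.5
gripper_force: 0.0
```

arm_command([
  {"offset": [0,0,-0.05],"spin": 0},
  {"offset": [0,0,-0.05],"spin": 0},
  {"offset": [0,0,0],"spin": 0},
  {"offset": [-0.0479,0.0253,0],"spin": 0},
  {"offset": [-0.0479,0.0253,0],"spin": 0},
], jaw=0.066)

```text
time_s: 13.45
ee_pos: [516.9, 299.8, 139.0]
ee_rot: [-179.9, 0.0, 90.1]
force: [0.2, 0.3, 0.6]
gripper_width: 66.2
gripper_force: 0.0
```

arm_command([
  {"offset": [-0.0479,0.0253,0],"spin": 0},
  {"offset": [-0.0479,0.0253,0],"spin": 0},
  {"offset": [-0.0479,0.0253,0],"spin": 0},
  {"offset": [-0.0479,0.0253,0],"spin": 0},
  {"offset": [-0.0479,0.0253,0],"spin": 0},
])

```text
time_s: 14.08
ee_pos: [643.7, 59.5, 138.7]
ee_rot: [-179.9, -0.0, 90.0]
force: [0.1, 1.3, -0.0]
gripper_width: 66.3
gripper_force: 0.0
```

arm_command([
  {"offset": [0,0,0],"spin": -0.178},
  {"offset": [0,0,0],"spin": -0.178},
  {"offset": [0,0,0],"spin": -0.178},
  {"offset": [0,0,0],"spin": -0.178},
  {"offset": [0,0,0],"spin": -0.178},
])

```text
time_s: 14.7
ee_pos: [643.0, 61.1, 138.5]
ee_rot: [-179.9, -0.1, 141.3]
force: [0.2, 0.0, 0.1]
gripper_width: 66.1
gripper_force: 0.0
```

arm_command([
  {"offset": [0,0,0.03],"spin": 0},
  {"offset": [0,0,0.03],"spin": 0},
  {"offset": [0,0,0],"spin": 0},
  {"offset": [0,0,0],"spin": 0},
])

```text
time_s: 15.2
ee_pos: [644.1, 61.3, 80.3]
ee_rot: [180.0, 0.0, 141.0]
force: [0.5, -0.3, 0.1]
gripper_width: 66.2
gripper_force: 0.0
```

arm_command([
  {"offset": [0,0,0.02],"spin": 0},
  {"offset": [0,0,0.02],"spin": 0},
  {"offset": [0,0,0.015],"spin": 0},
  {"offset": [0,0,0],"spin": 0},
  {"offset": [0,0,0],"spin": 0},
])

```text
time_s: 15.82
ee_pos: [644.5, 61.3, 25.9]
ee_rot: [179.9, 0.1, 141.0]
force: [0.4, -0.4, 0.5]
gripper_width: 66.0
gripper_force: 0.0
```

arm_command([
  {"offset": [0,0,0],"spin": 0},
  {"offset": [0,0,0],"spin": 0},
  {"offset": [0,0,0],"spin": 0},
  {"offset": [0,0,0],"spin": 0},
], jaw=0.02, newtons=40)

```text
time_s: 16.32
ee_pos: [643.9, 61.3, 25.3]
ee_rot: [180.0, 0.0, 141.0]
force: [0.3, 1.0, 1.9]
gripper_width: 40.1
gripper_force: 39.8
```

arm_command([
  {"offset": [0,0,-0.04],"spin": 0},
  {"offset": [0,0,-0.04],"spin": 0},
  {"offset": [0,0,-0.03],"spin": 0},
  {"offset": [0,0,0],"spin": 0.164},
  {"offset": [0,0,0],"spin": 0.164},
])

```text
time_s: 16.95
ee_pos: [642.8, 61.1, 134.1]
ee_rot: [-179.9, -0.1, 121.9]
force: [-1.1, -0.8, -4.4]
gripper_width: 39.6
gripper_force: 39.8
```

arm_command([
  {"offset": [0,0,0],"spin": 0.164},
  {"offset": [0,0,0],"spin": 0.164},
  {"offset": [0,0,0],"spin": 0.164},
  {"offset": [0.045,-0.0256,0],"spin": 0},
  {"offset": [0.045,-0.0256,0],"spin": 0},
])

```text
time_s: 17.58
ee_pos: [584.8, 147.7, 133.3]
ee_rot: [-179.8, 0.0, 93.9]
force: [-0.6, 1.1, -5.0]
gripper_width: 39.9
gripper_force: 39.8
```

arm_command([
  {"offset": [0.045,-0.0256,0],"spin": 0},
  {"offset": [0.045,-0.0256,0],"spin": 0},
  {"offset": [0.045,-0.0256,0],"spin": 0},
  {"offset": [0.045,-0.0256,0],"spin": 0},
  {"offset": [0,0,0],"spin": 0},
])

```text
time_s: 18.2
ee_pos: [468.7, 321.9, 133.8]
ee_rot: [-179.8, 0.0, 94.3]
force: [0.8, -0.8, -4.1]
gripper_width: 40.3
gripper_force: 39.8
```

arm_command([
  {"offset": [0,0,0.04],"spin": 0},
  {"offset": [0,0,0.04],"spin": 0},
  {"offset": [0,0,0],"spin": 0},
  {"offset": [0,0,0],"spin": 0},
])

```text
time_s: 18.7
ee_pos: [472.7, 319.8, 55.8]
ee_rot: [179.9, -0.0, 94.0]
force: [0.7, 0.6, -3.8]
gripper_width: 39.7
gripper_force: 39.8
```

arm_command([
  {"offset": [0,0,0.01],"spin": 0},
  {"offset": [0,0,0.009],"spin": 0},
  {"offset": [0,0,0],"spin": 0},
  {"offset": [0,0,0],"spin": 0},
])

```text
time_s: 19.2
ee_pos: [471.7, 319.9, 36.0]
ee_rot: [180.0, -0.0, 94.0]
force: [0.1, -0.2, -3.7]
gripper_width: 39.9
gripper_force: 40.0
```

arm_command([
  {"offset": [0,0,0],"spin": 0},
  {"offset": [0,0,0],"spin": 0},
  {"offset": [0,0,0],"spin": 0},
], jaw=0.06)

```text
time_s: 19.58
ee_pos: [471.9, 320.0, 36.4]
ee_rot: [180.0, -0.0, 94.0]
force: [-0.9, 0.3, -0.1]
gripper_width: 59.7
gripper_force: 0.0
```

arm_command([
  {"offset": [0,0,-0.04],"spin": 0},
  {"offset": [0,0,-0.06],"spin": 0},
  {"offset": [0,0,0],"spin": 0.069},
  {"offset": [0,0,0],"spin": 0},
])

```text
time_s: 20.08
ee_pos: [471.7, 319.8, 136.7]
ee_rot: [179.9, -0.0, 90.1]
force: [0.2, 0.8, -0.6]
gripper_width: 60.2
gripper_force: 0.0
```

arm_command([
  {"offset": [-0.058,-0.0057,0],"spin": 0},
  {"offset": [-0.058,-0.0057,0],"spin": 0},
  {"offset": [-0.058,-0.0057,0],"spin": 0},
  {"offset": [-0.058,-0.0057,0],"spin": 0},
  {"offset": [-0.058,-0.0057,0],"spin": 0},
])

```text
time_s: 20.7
ee_pos: [442.4, 28.1, 135.2]
ee_rot: [-179.9, 0.0, 90.2]
force: [0.7, -0.9, -0.4]
gripper_width: 59.7
gripper_force: 0.0
```

arm_command([
  {"offset": [-0.058,-0.0057,0],"spin": 0},
  {"offset": [-0.058,-0.0057,0],"spin": 0},
  {"offset": [-0.058,-0.0057,0],"spin": 0},
  {"offset": [-0.0565,-0.0057,0],"spin": 0},
  {"offset": [0,0,0],"spin": -0.08},
])

```text
time_s: 21.32
ee_pos: [419.9, -204.1, 135.0]
ee_rot: [-179.9, -0.0, 94.5]
force: [0.8, 1.2, -0.0]
gripper_width: 60.1
gripper_force: 0.0
```

arm_command([
  {"offset": [0,0,0.04],"spin": 0},
  {"offset": [0,0,0.04],"spin": 0},
  {"offset": [0,0,0],"spin": 0},
  {"offset": [0,0,0],"spin": 0},
])

```text
time_s: 21.82
ee_pos: [421.4, -200.9, 56.5]
ee_rot: [180.0, 0.0, 94.7]
force: [0.1, -0.4, 0.9]
gripper_width: 59.5
gripper_force: 0.0
```

arm_command([
  {"offset": [0,0,0.016],"spin": 0},
  {"offset": [0,0,0.0165],"spin": 0},
  {"offset": [0,0,0],"spin": 0},
  {"offset": [0,0,0],"spin": 0},
])

```text
time_s: 22.32
ee_pos: [421.8, -201.2, 24.7]
ee_rot: [179.9, 0.1, 94.7]
force: [0.7, -0.7, 0.1]
gripper_width: 59.9
gripper_force: 0.0
```

arm_command([
  {"offset": [0,0,0],"spin": 0},
  {"offset": [0,0,0],"spin": 0},
  {"offset": [0,0,0],"spin": 0},
  {"offset": [0,0,0],"spin": 0},
], jaw=0.01, newtons=25)

```text
time_s: 22.82
ee_pos: [420.9, -200.8, 23.5]
ee_rot: [180.0, -0.0, 94.6]
force: [0.4, -0.4, 0.8]
gripper_width: 24.1
gripper_force: 25.0
```

arm_command([
  {"offset": [0,0,-0.04],"spin": 0},
  {"offset": [0,0,-0.04],"spin": 0},
  {"offset": [0,0,0],"spin": 0},
  {"offset": [0,0,0],"spin": 0},
])

```text
time_s: 23.32
ee_pos: [420.1, -200.4, 102.7]
ee_rot: [-179.9, -0.0, 94.6]
force: [-1.1, -0.5, -0.7]
gripper_width: 24.2
gripper_force: 25.0
```

arm_command([
  {"offset": [0.0482,0.0075,0],"spin": 0},
  {"offset": [0.0482,0.0075,0],"spin": 0},
  {"offset": [0.0482,0.0075,0],"spin": 0},
  {"offset": [0.0482,0.0075,0],"spin": 0},
  {"offset": [0.0482,0.0075,0],"spin": -0.017},
])

```text
time_s: 23.95
ee_pos: [437.5, 43.9, 101.9]
ee_rot: [-179.8, -0.0, 95.6]
force: [1.4, -0.5, -1.6]
gripper_width: 24.1
gripper_force: 25.0
```

arm_command([
  {"offset": [0,0,0],"spin": 0},
  {"offset": [0,0,0.03],"spin": 0},
  {"offset": [0,0,0.025],"spin": 0},
  {"offset": [0,0,0],"spin": 0},
  {"offset": [0,0,0],"spin": 0},
])

```text
time_s: 24.58
ee_pos: [438.8, 41.9, 48.6]
ee_rot: [-180.0, 0.0, 95.6]
force: [0.4, 0.0, -0.6]
gripper_width: 24.4
gripper_force: 25.0
```

arm_command([
  {"offset": [0,0,0.007],"spin": 0},
  {"offset": [0,0,0.007],"spin": 0},
  {"offset": [0,0,0],"spin": 0},
  {"offset": [0,0,0],"spin": 0},
])

```text
time_s: 25.08
ee_pos: [438.6, 42.5, 34.4]
ee_rot: [-180.0, -0.0, 95.6]
force: [0.3, -0.3, -0.7]
gripper_width: 24.1
gripper_force: 25.0
```

arm_command([
  {"offset": [0,0,0],"spin": 0},
  {"offset": [0,0,0],"spin": 0},
  {"offset": [0,0,0],"spin": 0},
], jaw=0.055)

```text
time_s: 25.45
ee_pos: [438.8, 42.5, 34.5]
ee_rot: [180.0, -0.0, 95.6]
force: [1.0, 0.0, 0.4]
gripper_width: 51.2
gripper_force: 0.0
```

arm_command([
  {"offset": [0,0,-0.04],"spin": 0},
  {"offset": [0,0,-0.06],"spin": 0},
  {"offset": [0,0,0],"spin": 0.098},
  {"offset": [0,0,0],"spin": 0},
])

```text
time_s: 25.95
ee_pos: [438.7, 42.5, 134.9]
ee_rot: [179.9, -0.0, 90.1]
force: [-0.1, -0.1, 0.2]
gripper_width: 55.3
gripper_force: 0.0
```

arm_command([
  {"offset": [-0.0559,-0.0024,0],"spin": 0},
  {"offset": [-0.0559,-0.0024,0],"spin": 0},
  {"offset": [-0.0559,-0.0024,0],"spin": 0},
  {"offset": [-0.0559,-0.0024,0],"spin": 0},
  {"offset": [-0.0559,-0.0024,0],"spin": 0},
], jaw=0.064)

```text
time_s: 26.58
ee_pos: [425.8, -238.5, 133.4]
ee_rot: [-179.9, -0.1, 90.1]
force: [1.2, -0.3, -0.9]
gripper_width: 63.6
gripper_force: 0.0
```

arm_command([
  {"offset": [-0.0559,-0.0024,0],"spin": 0},
  {"offset": [-0.0559,-0.0024,0],"spin": 0},
  {"offset": [0,0,0],"spin": 0},
  {"offset": [0,0,0.03],"spin": 0},
  {"offset": [0,0,0.03],"spin": 0},
])

```text
time_s: 27.2
ee_pos: [421.4, -347.5, 73.0]
ee_rot: [-179.9, -0.1, 90.1]
force: [-0.5, -0.1, -0.7]
gripper_width: 64.2
gripper_force: 0.0
```

arm_command([
  {"offset": [0,0,0.016],"spin": 0},
  {"offset": [0,0,0.016],"spin": 0},
  {"offset": [0,0,0.016],"spin": 0},
  {"offset": [0,0,0],"spin": 0},
  {"offset": [0,0,0],"spin": 0},
])

```text
time_s: 27.82
ee_pos: [422.3, -349.1, 26.8]
ee_rot: [180.0, 0.0, 90.0]
force: [0.5, -0.5, -0.9]
gripper_width: 64.1
gripper_force: 0.0
```

arm_command([
  {"offset": [0,0,0],"spin": 0},
  {"offset": [0,0,0],"spin": 0},
  {"offset": [0,0,0],"spin": 0},
  {"offset": [0,0,0],"spin": 0},
], jaw=0.02, newtons=20)

```text
time_s: 28.32
ee_pos: [422.0, -348.9, 26.7]
ee_rot: [180.0, 0.0, 90.0]
force: [-0.3, -1.1, 1.3]
gripper_width: 35.6
gripper_force: 20.0
```

arm_command([
  {"offset": [0,0,-0.04],"spin": 0},
  {"offset": [0,0,-0.05],"spin": 0},
  {"offset": [0,0,0],"spin": 0},
  {"offset": [0.056,0,0],"spin": 0},
  {"offset": [0.056,0,0],"spin": 0},
])

```text
time_s: 28.95
ee_pos: [421.0, -235.5, 115.3]
ee_rot: [-179.9, -0.1, 89.9]
force: [1.2, -0.5, 0.9]
gripper_width: 35.5
gripper_force: 20.0
```

arm_command([
  {"offset": [0.056,0,0],"spin": 0},
  {"offset": [0.056,0,0],"spin": 0},
  {"offset": [0.056,0,0],"spin": 0},
  {"offset": [0.056,0,0],"spin": 0},
  {"offset": [0.056,0,0],"spin": 0},
])

```text
time_s: 29.58
ee_pos: [420.9, 44.9, 115.6]
ee_rot: [-179.9, 0.0, 90.0]
force: [1.2, -0.5, 0.3]
gripper_width: 35.4
gripper_force: 20.0
```

arm_command([
  {"offset": [0.0235,0.0382,0],"spin": 0},
  {"offset": [0.0235,0.0382,0],"spin": 0},
  {"offset": [0,0,0],"spin": 0},
  {"offset": [0,0,0.03],"spin": 0},
  {"offset": [0,0,0.03],"spin": 0},
])

```text
time_s: 30.2
ee_pos: [496.7, 89.6, 55.1]
ee_rot: [-179.9, 0.0, 90.0]
force: [1.0, 0.7, -0.9]
gripper_width: 35.6
gripper_force: 20.0
```

arm_command([
  {"offset": [0,0,0],"spin": 0},
  {"offset": [0,0,0.005],"spin": 0},
  {"offset": [0,0,0],"spin": 0},
])

```text
time_s: 30.58
ee_pos: [498.5, 90.1, 52.1]
ee_rot: [179.9, -0.0, 90.0]
force: [0.6, -0.1, -0.2]
gripper_width: 35.3
gripper_force: 20.0
```

arm_command([
  {"offset": [0,0,0.007],"spin": 0},
  {"offset": [0,0,0.007],"spin": 0},
  {"offset": [0,0,0],"spin": 0},
  {"offset": [0,0,0],"spin": 0},
])

```text
time_s: 31.08
ee_pos: [498.2, 90.2, 37.3]
ee_rot: [-180.0, -0.0, 90.0]
force: [1.1, 0.1, -0.7]
gripper_width: 35.8
gripper_force: 20.0
```

arm_command([
  {"offset": [0,0,0],"spin": 0},
  {"offset": [0,0,0],"spin": 0},
  {"offset": [0,0,0],"spin": 0},
], jaw=0.055)

```text
time_s: 31.45
ee_pos: [498.3, 90.2, 37.4]
ee_rot: [-180.0, -0.0, 90.0]
force: [0.5, -0.2, 0.1]
gripper_width: 55.2
gripper_force: 0.0
```

arm_command([
  {"offset": [0,0,-0.05],"spin": 0},
  {"offset": [0,0,-0.06],"spin": 0},
  {"offset": [0,0,-0.06],"spin": 0},
  {"offset": [0,-0.06,-0.02],"spin": 0},
  {"offset": [0,-0.06,0],"spin": 0},
])

```text
time_s: 32.08
ee_pos: [378.9, 90.4, 229.0]
ee_rot: [179.8, -0.1, 90.0]
force: [-0.5, 0.4, -0.0]
gripper_width: 54.4
gripper_force: 0.0
```

Run:
```python
from h import *
np.set_printoptions(precision=1,suppress=True)
T=dict(tin=(466.8,397,73),brass=(472.2,319.8,51),squat=(477.1,250,45),tall=(498.5,90.2,57),wide=(621.7,148.8,40),clamp=(439,42.2,33))
for c in("scene","top"):
    p,W=cloud(c); cv2.imwrite(f"pics/{c}1.png",cv2.resize(p[130:270,150:350],(800,560),interpolation=cv2.INTER_CUBIC))
    Q=W.reshape(-1,3)
    for n,(x,y,h) in T.items():
        P=Q[(np.hypot(Q[:,0]-x,Q[:,1]-y)<(75 if n=='clamp' else 38))&(Q[:,2]>h-(22 if n=='tin' else 8))&(Q[:,2]<h+12)]
        if len(P)<6: print(c,n,len(P));continue
        r=cv2.minAreaRect(P[:,:2].astype(np.float32)); print(c,n,np.array(r[0]),np.array(r[1]),round(r[2],1),"z",np.median(P[:,2]))
```

```text
scene tin [467.5 398.2] [54.4 56.4] 1.0 z 60.246694256914225
scene brass [473.  319.1] [44.3 41.9] 3.5 z 50.68394221644951
scene squat [476.4 250.6] [40.6 37.3] 72.7 z 45.78766920617278
scene tall [497.1  86.4] [38.1 34.2] 35.2 z 57.540679403684805
scene wide [621.8 147.3] [41.4 41.9] 3.2 z 40.98786330280046
scene clamp [464.1  41.7] [ 80.9 125.9] 1.3 z 33.754777969437555
top tin [465.5 399.8] [52.8 54.7] 38.2 z 59.668970619942684
top brass [471.8 319.8] [40.  40.5] 2.0 z 49.568358807578875
top squat [475.9 252. ] [39.8 38.2] 48.2 z 43.98429623602112
top tall [501.8  89.4] [24.6 33.3] 1.7 z 55.84351367454042
top wide [621.8 149.1] [41.3 41.6] 44.0 z 38.8310392131915
top clamp [448.6  18.2] [74.9 80.4] 57.9 z 31.827729754054303
```

View pics/scene1.png

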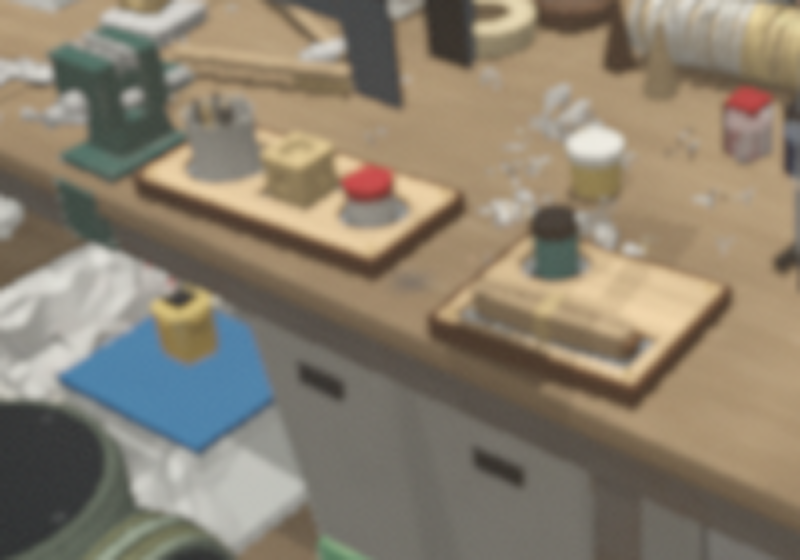

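View pics/top1.png

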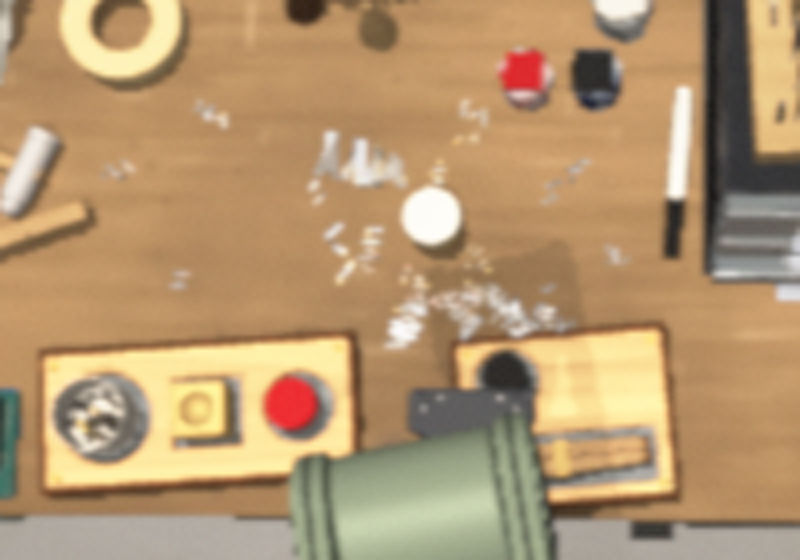

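Both pictures show all five pieces seated centrally in their pockets: tin (100,415), block (202,408), squat pot (292,403), tall pot (505,372) and clamp (600,455) in the top crop. The yellow pot is unmoved and upright at (432,216). The measured heights match pieces resting on the pocket floors.

```bash
python3 -c "
from workcell import env
print(env.job_done())"
```

```text
the job is handed in; nothing more can be done
None
```

Both kits are made up and handed in: camera checks showed all five pieces seated in their pockets and the wide pot where it started; the hand-in call returned no verdict.

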